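Change the cake stall over to its evening price page

ROBOT

A 6-joint arm with a two-finger parallel gripper is mounted at the origin on the work surface. World frame = base frame: x ahead of the robot, y to its left, z up, the work surface at z = 0. Lengths are in m, angles in rad, forces in N, time in s.
With the tool pointing down it reaches from about 0.35 to 0.975 m from the base axis. Payload 4.9 kg.
Tool frame: the origin (TCP) lies at the very end of the fingers, on their centre line; the grasp point (between the pads) lies 19 mm behind it; z points along the fingers, x is the direction in which the jaws open and shut, and the axes are right-handed (so a half turn about z gives the same grasp; the last joint's range is limited). The gripper opens to 85 mm and grips with 20 to 120 N. Pads are 22 mm wide; open, the fingers measure 114 mm over their backs; the gripper's body (76 mm by 85 mm) begins 54 mm behind the grasp point. The pads swing forward as they close: fully open they stand 13 mm farther back than shut.
Start: joints at [-1.418, 0.053, 1.613, -0, 1.476, -0.119], TCP at [0.168, -0.602, 0.231] pointing down, gripper open.
Joint ranges: [-3.01, 3.01], [-1.01, 2.22], [0.06, 2.58], [-1.02, 4.17], [0.09, 2.62], [-3.14, 3.14]. Speed limits (rad/s): [2.57, 2.57, 3.14, 3.14, 3.14, 3.14].

INTERFACE

Orientations are given as a rotation vector (axis times angle).
In Python, from station import readout, viewer, ctrl, nets gives the robot as it stands. The module is installed in compiled form; this text tells all that it offers.
- The arm moves only by the tool step_arm, never from a script. Its argument "moves" is a list that holds one entry, the list of rows, each a list of 4 numbers: the shift along the world's x, y, z in cm, then the turn about the world's z in rad. In form: [[[dx, dy, dz, yaw], ...]]. A call has 1 to 10 rows; each row shifts and turns the commanded pose from where the row before left it; what a row does not reach is not made up. A row lasts 1/12 s, in which the tool goes at most 41.7 mm and 7.16 degrees, less where a joint would pass 70% of its speed; a pose out of reach is approached as far as the arm can. A call is refused whole if a number of a shift passes 4.17 or a number of a turn 0.125, either way. A call with a gripper value outside its range is refused whole. "grip" is the closure, from 0 (fully open) to 1 (shut), set as the call begins (left out, the last holds). The fingers move at their own pace and stop on an object; "squeeze" is the grip in N (left out, the last holds). Time passes only in rows, so rows that do not move let the fingers close. It gives the time, the measured TCP pose, the force and the opening at its end, in the units of the state.
- readout.get_obs(): the state, without advancing time (a new reading comes with each control period).
- viewer.get_image(name): name is "scene" or "side" or "wrist"; returns the picture (384x512x3 uint8, blue, green, red); there is no depth.
- viewer.calibration(name): a dict with "camera_matrix" (3x3 intrinsics, pixels), "k1" (the pictures are not rectified: a ray, as slopes to the right and down, at radius r is drawn at 1 + k1 r^2 times it, then the intrinsics apply), "R" (3x3) and "t" (3): a world point X has camera coordinates R X + t. Camera axes: x right, y down, z forward; pixel columns grow to the right and rows downward; lengths in m; the calibration is good to about 2 mm. A picture is of the moment at which its call begins: read the wrist's pose just before it. calibration takes no time and is no camera call; for the wrist camera it gives the pose at the moment of the call.
- ctrl.finish_job(): hands the job in, once; it reports no verdict.
Trained networks look in the newest picture that a camera, given by its name, has taken for a name from the list of things; names that differ only in an ending like _2 or _b are one class to them, and where a whole thing is asked for, a point or a joint stands for the part that bears it (a point fixed in the world has none). Each returns a list of dicts, best first, with "confidence" (0 to 1); they miss things now and then, are a little off and sometimes report something else, mostly with a low value. They report only what shows in the picture. A call takes as long as a camera call. They do not tell look-alikes from the thing itself.
- nets.masks_of(camera, thing): "region" (384x512 bool, what is visible of it) and "box" ([left, top, right, bottom] in pixels, round what is visible of it).
- nets.pinpoint(camera, thing): "at" ([column, row] in pixels: a listed point, or the origin of a listed thing).
The state is a dict: "t": time; "q": joint angles; "dq": joint speeds; "effort": joint torques, N m; "tool_pos": TCP position; "tool_rot": TCP orientation; "contact_force": force on the tool from outside, world axes, zero at the start; "wrist_torque": the same for the moment, N m; "opening": finger opening in m.
Only numpy, scipy, OpenCV 4.12 (cv2) and the standard library are available. Lean on these libraries where they do the work, as an engineer would, in place of code of your own. Each camera call takes 0.05 s, during which the arm holds its last target. There are 200 camera calls.

TASK

Change the stall over from day to evening: first lift the stone bar off the price page, turn the page over the binder's rings so that it lies flat on the left-hand half with its other face up, and lay the stone bar back on it as a paperweight. Then pull the stock drawer well open, lay every oblong cake carton from the counter flat in it, and push the drawer fully shut. Leave the round tin and all the other things where they stand.

Things in the scene. Friction and masses are not known exactly. Their poses are not given: they have to be found in the camera images.
- book: Small ring binder, the stall's price book, lying open and fixed on the counter: 150 mm long (its x, along the spine), 246 mm over both covers (its y), a 31.5 mm high stack of fixed pages on either side. Origin on the counter under the middle of the spine, z up. -y is the right-hand half, where the price page lies at the start, +y the left-hand half.
- book_spine (a point): Middle of the binder rings' axis, 36 mm above the counter; the page turns about the line through this point along the book's x.
- page (a joint): Angle of the stiff price page, rad: 0 = flat on the right-hand half (-y), 1.57 = upright, 3.14 = flat on the left-hand half, other face up. Page 146 mm long, 3 mm thick, from 12 to 115 mm from the ring axis, 80 g; flat on either side its upper face is 37.5 mm above the counter. It swings softly: let go, it sinks in 1 to 2 s to the side it leans to.
- page_tab (a point): Centre of the page's thumb tab, 138 mm from the ring axis: a stiff grey block 40 mm long (along the spine), 12 mm thick, sticking out past the page's outer edge to 157 mm from the axis, at mid-page. Page flat, the tab has 30 mm of free air below it, so it can be taken from above by its two ends; it swivels between fingers that close along the spine.
- weight: Stone bar paperweight, 90 x 36 x 32 mm, about 300 g, at the start lying on the page. Its origin is the centre of the block; its x runs along the length, y along the 36 mm width.
- cab: Stock cabinet, fixed, wooden, 230 mm deep (x), 342 mm wide (y), 96 mm high, one drawer in its front (-x) face, towards the robot. Origin on the counter under its middle. The counter in front of the drawer, between it and the robot, is clear. Inside, 62 mm are free between the drawer's floor and the cabinet's top.
- cab_drawer0 (a joint): How far the stock drawer is pulled out, m: 0 = shut, 0.157 = out to its stop; it starts shut or up to 15 mm ajar. It slides with about 1 N of friction and stays where it is left.
- cab_drawer0_handle (a point): Middle of the drawer's bar handle, 58 mm above the counter: a level steel bar 120 mm long (y) and 11 mm thick, its centre 35 mm out from the drawer's front. Moves with the drawer; x points into the cabinet (pull along -x), z up.
- drawer_floor (a point): Middle of the drawer's inside floor, 22 mm above the counter, 148 mm behind the handle; moves with the drawer, axes as the handle's. Inside: 92 mm to front and back, 150 mm to either side (y). Side walls end 52 mm and the front 62 mm above the floor. Pulled out by q, the part from 92 mm in front of this point to 98 mm - q in front of it is open from above.
- tin: Round steel cake tin, 63 mm across, 52 mm high, standing in the row among the cartons: it stays. Origin at the centre of its underside.
- carton1: One of up to four alike oblong cardboard cake cartons with a pale band, 70 x 36 x 40 mm, about 80 g, lying on the counter in the row nearest the robot. May be absent (None). Its origin is the centre of the block; its x runs along the length, y along the 36 mm width.
- carton2: One of up to four alike oblong cardboard cake cartons with a pale band, 70 x 36 x 40 mm, about 80 g, lying on the counter in the row nearest the robot. May be absent (None). Its origin is the centre of the block; its x runs along the length, y along the 36 mm width.
- carton3: One of up to four alike oblong cardboard cake cartons with a pale band, 70 x 36 x 40 mm, about 80 g, lying on the counter in the row nearest the robot. May be absent (None). Its origin is the centre of the block; its x runs along the length, y along the 36 mm width.
- carton4: One of up to four alike oblong cardboard cake cartons with a pale band, 70 x 36 x 40 mm, about 80 g, lying on the counter in the row nearest the robot. May be absent (None). Its origin is the centre of the block; its x runs along the length, y along the 36 mm width.
- jar: Glass jar with a steel lid, 68 mm across, 100 mm high, behind the book and the cabinet. Bystander. Origin at the centre of its underside.
- mug: White mug, 76 mm across, 85 mm high, beyond the book's right end. Bystander. Origin at the centre of its underside.
- tape: Tape dispenser, 140 x 50 mm, 76 mm high, to the right of the book. Bystander. Origin at the centre of its underside.
Things that resemble listed ones, but are neither listed nor needed, are in the scene too. What is shaped like the weight but blue, green or orange is not meant.

How it is judged:
By the outcome, as a careful person would: the job done as asked, in the order asked, and still so for the second after the job is handed in, with the robot touching nothing.
Of carton1, carton2, carton3, carton4 only 2 to 4 are there at a start; the rules pass over those that are not, and their reading is None.
At some moment in a run one of carton1, carton2, carton3, carton4 may be knocked a few centimetres aside while the robot is not near it.
Once in a run the grip may slacken for a moment while it holds something.
It also fails if it takes over 210 s, if anything falls off the work surface, if the arm or the gripper's body presses on something with over 40 N, if the wrist force passes 120 N, or if a joint passes its speed limit or range.

## Working session

There is one attempt and no reset: what is moved stays moved. The work goes in short steps, Python scripts to look and compute and a tool call to move; the robot and the scene stay as the last step left them, time stands still between calls to the robot, and variables do not carry over. Pictures are saved under pics/ and viewed, about 12 in all and at most 16, crops included, and the job is handed in when it is done.

Besides the shell and the picture viewer there is one more tool, called after "Call:" as name(argument=value, ...), one argument or row to a line, values as JSON. step_arm: Moves the arm, as the interface text tells. Its arguments: {"type":"object","properties":{"moves":{"type":"array","items":{"type":"array","items":{"type":"array","items":{"type":"number"}}}},"grip":{"type":"number"},"squeeze":{"type":"number"}},"required":["moves"]}

```bash
mkdir -p pics
cat > h.py <<'E'
import numpy as np, cv2
from station import readout, viewer, ctrl, nets
def img(n,f=None):
    im=viewer.get_image(n)
    if f: cv2.imwrite('pics/'+f,im)
    return im
def ray(c,px):
    K=np.array(c["camera_matrix"]);k=c["k1"]
    d=np.array([(px[0]-K[0,2])/K[0,0],(px[1]-K[1,2])/K[1,1]]);u=d.copy()
    for _ in range(20): u=d/(1+k*(u@u))
    R=np.array(c["R"]);t=np.array(c["t"]).ravel()
    v=R.T@np.array([u[0],u[1],1.]);return -R.T@t, v/np.linalg.norm(v)
def onz(c,px,z):
    o,v=ray(c,px);return o+v*(z-o[2])/v[2]
def tri(*cp):
    A=np.zeros((3,3));b=np.zeros(3);L=[ray(c,p) for c,p in cp]
    for o,v in L:
        M=np.eye(3)-np.outer(v,v);A+=M;b+=M@o
    X=np.linalg.solve(A,b)
    return X,[round(float(np.linalg.norm((np.eye(3)-np.outer(v,v))@(X-o)))*1000,1) for o,v in L]
def proj(c,X):
    K=np.array(c["camera_matrix"]);p=np.array(c["R"])@np.array(X)+np.array(c["t"]).ravel()
    u=p[:2]/p[2];u=u*(1+c["k1"]*(u@u));return K[:2,:2]@u+K[:2,2]
E
cat > a.py <<'E'
from h import *
np.set_printoptions(precision=3,suppress=True)
for n in("scene","side"):
    img(n,n+'0.png');c=viewer.calibration(n);print(n,-np.array(c["R"]).T@np.array(c["t"]).ravel(),c["k1"])
    for th in("book_spine","page_tab","weight","cab_drawer0_handle","tin","carton1","drawer_floor","mug","jar","tape","cab","book"):
        r=nets.pinpoint(n,th)
        print(th,[([round(float(x)) for x in d["at"]],round(d["confidence"],2)) for d in r[:8]])
print(readout.get_obs())
E
python3 a.py
```

```text
scene [ 1.502 -0.849  0.983] -0.16556919647261223
book_spine [([234, 239], 0.96)]
page_tab [([200, 258], 0.8), ([208, 213], 0.31)]
weight [([220, 247], 0.88), ([176, 200], 0.82), ([141, 267], 0.7), ([205, 213], 0.69), ([224, 189], 0.68), ([126, 238], 0.57)]
cab_drawer0_handle [([214, 243], 0.5), ([376, 189], 0.17)]
tin [([183, 230], 0.59)]
carton1 [([206, 210], 0.78), ([260, 191], 0.53)]
drawer_floor [([217, 242], 0.5)]
mug [([174, 293], 0.72)]
jar [([315, 242], 0.82)]
tape [([140, 265], 0.6)]
cab [([376, 189], 0.86)]
book [([218, 247], 0.75), ([234, 246], 0.57), ([334, 181], 0.31)]
side [ 0.409 -1.192  0.988] -0.08694620256739528
book_spine [([273, 237], 0.79), ([270, 135], 0.57), ([283, 248], 0.36)]
page_tab [([286, 270], 0.7)]
weight [([184, 312], 0.95), ([169, 252], 0.88), ([183, 214], 0.66)]
cab_drawer0_handle [([251, 140], 0.8)]
tin [([212, 268], 0.95)]
carton1 [([210, 193], 0.92), ([210, 236], 0.81)]
drawer_floor [([271, 131], 0.63), ([269, 136], 0.29)]
mug [([304, 317], 0.72), ([281, 269], 0.31)]
jar [([300, 192], 0.56)]
tape [([245, 323], 0.59)]
cab [([270, 135], 0.62)]
book [([273, 243], 0.71)]
{'t': 1.3, 'q': array([-1.418,  0.053,  1.613, -0.   ,  1.476, -0.119]), 'dq': array([-0.   ,  0.001,  0.   ,  0.002, -0.001, -0.001]), 'effort': array([ -0.   , -39.368, -37.046,  -0.   ,   0.001,  -0.   ]), 'tool_pos': array([ 0.168, -0.602,  0.231]), 'tool_rot': array([-2.502,  1.9  ,  0.   ]), 'contact_force': array([ 0.29 , -0.467,  0.855]), 'wrist_torque': array([0.026, 0.001, 0.022]), 'opening': 0.08524818642717366}
```

```bash
python3 -c "
import cv2
for n,r in(('scene',(150,330,90,430)),('side',(80,360,120,400))):
    im=cv2.imread(f'pics/{n}0.png')[r[0]:r[1],r[2]:r[3]]
    cv2.imwrite(f'pics/{n}0c.png',cv2.resize(im,None,fx=2.1,fy=2.1,interpolation=cv2.INTER_CUBIC))"
```

```text
(no output)
```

View pics/scene0c.png

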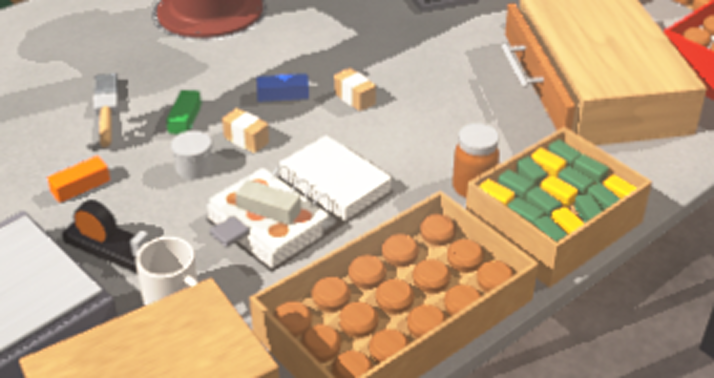

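View pics/side0c.png

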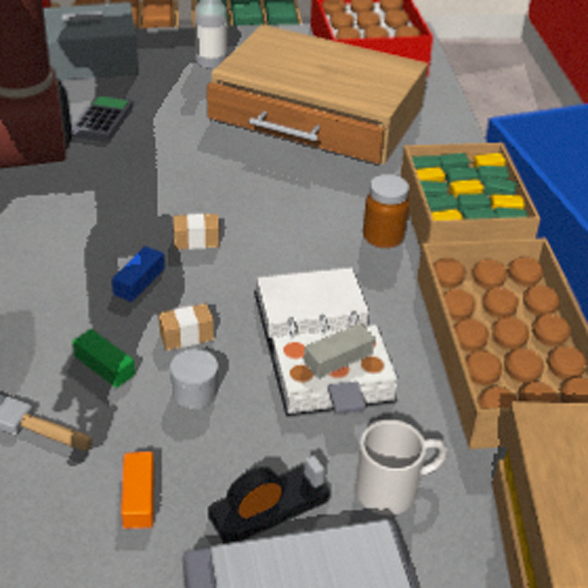

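Two oblong banded cartons: scene (206,212) and (258,192), which are side (210,235) and (213,190). The stone bar on the page is at scene (219,246), side (281,247). Its look-alikes are blue (225,191), green (177,203) and orange (127,235) in the scene view. The grey tab is at scene (199,260), side (286,269), and the handle at scene (336,181), side (255,140).

```bash
cat > b.py <<'E'
from h import *
np.set_printoptions(precision=3,suppress=True)
cs,cd=viewer.calibration("scene"),viewer.calibration("side")
S=lambda x,y:(90+x/2.1-.25,150+y/2.1-.25)
D=lambda x,y:(120+x/2.1-.25,80+y/2.1-.25)
P={"weight top":((267,195),(338,345)),"w top L":((238,196),(307,352)),"w top R":((297,204),(372,330)),"tab":((229,231),(348,395)),"cartA":((245,125),(187,322)),"cartB":((355,85),(197,226)),
"handle":((517,66),(285,129)),"hL":((506,45),(251,118)),"hR":((527,85),(318,137)),"tin top":((190,140),(194,365)),
"book cornerFarL":((338,136),(350,271)),"bookFR":((392,177),(366,310)),"bookNR":((268,256),(394,380)),"bookNL":((208,205),(288,393)), "cabFL":((513,5),(209,85)),"cabFR":((586,97),(388,122)),"cabBR":((702,92),(426,68))}
for k,(a,b) in P.items(): print(k,*tri((cs,S(*a)),(cd,D(*b))))
E
python3 b.py
```

```text
weight top [ 0.601 -0.277  0.063] [0.4, 0.4]
w top L [ 0.561 -0.295  0.057] [10.2, 10.2]
w top R [ 0.649 -0.258  0.069] [0.2, 0.2]
tab [ 0.606 -0.346  0.04 ] [1.6, 1.6]
cartA [ 0.404 -0.185  0.031] [0.7, 0.7]
cartB [0.425 0.03  0.03 ] [0.5, 0.5]
handle [0.586 0.261 0.055] [0.2, 0.2]
hL [0.53  0.293 0.059] [1.0, 1.0]
hR [0.64  0.228 0.058] [0.3, 0.3]
tin top [ 0.411 -0.291  0.055] [1.0, 1.0]
book cornerFarL [ 0.626 -0.173  0.119] [14.2, 14.2]
bookFR [ 0.663 -0.111  0.012] [33.2, 33.2]
bookNR [ 0.672 -0.324  0.032] [5.7, 5.7]
bookNL [ 0.531 -0.334  0.032] [3.7, 3.7]
cabFL [0.46  0.383 0.076] [0.1, 0.1]
cabFR [0.758 0.231 0.09 ] [5.9, 5.9]
cabBR [0.864 0.406 0.087] [0.4, 0.4]
```

Call:
step_arm(
  moves=[
    [[3.1,2.1,0.2,0.01],[3.1,2.1,0.2,0.01],[3.1,2.1,0.2,0.01],[3.1,2.1,0.2,0.01],[3.1,2.1,0.2,0.01],[3.1,2.1,0.2,0.01],[3.1,2.1,0.2,0.01],[3.1,2.1,0.2,0.01],[3.1,2.1,0.2,0.02],[3.1,2.1,0.2,0.02]],
  ],
)

```text
t: 2.13
tool_pos: [0.4792, -0.3907, 0.2516]
tool_rot: [2.612, -1.745, 0.001]
contact_force: [-0.4, -0.1, 0.6]
opening: 0.0857
```

Call:
step_arm(
  moves=[
    [[3.1,2.4,0,0],[3.1,2.4,0,0],[3.1,2.4,0,0],[2.9,2.2,0,0],[0,0,0,0],[0,0,0,0],[0,0,0,0]],
  ],
  grip=0.3,
)

```text
t: 2.72
tool_pos: [0.5997, -0.298, 0.2511]
tool_rot: [2.611, -1.746, -0.001]
contact_force: [-0.8, -0.4, -1.0]
opening: 0.0599
```

```bash
cat > c.py <<'E'
from h import *
import sys
np.set_printoptions(precision=3,suppress=True)
c=viewer.calibration("wrist");o=readout.get_obs();img("wrist",sys.argv[1])
print(o["tool_pos"],o["tool_rot"],o["opening"],o["t"]);print(-np.array(c["R"]).T@np.array(c["t"]).ravel(),np.array(c["R"])[2])
for a in sys.argv[2:]:
    th,z=a.split(':');z=float(z)
    for d in nets.masks_of("wrist",th)[:4]:
        cn=cv2.findContours(d["region"].astype(np.uint8),0,2)[0];cn=max(cn,key=cv2.contourArea).reshape(-1,2).astype(float)
        W=np.array([onz(c,p,z)[:2] for p in cn]);r=cv2.minAreaRect((W*1000).astype(np.float32))
        print(th,round(d["confidence"],2),d["box"],"rect",np.round(r[0],1),np.round(r[1],1),round(r[2],1))
    for d in nets.pinpoint("wrist",th)[:4]: print("   pin",np.round(d["at"]),round(d["confidence"],2),onz(c,d["at"],z))
E
python3 c.py w1.png weight:.0695 page_tab:.042 book_spine:.036
```

```text
[ 0.6   -0.298  0.251] [ 2.611 -1.746 -0.001] 0.059920956960049974 2.7167
[ 0.668 -0.269  0.395] [-0.271 -0.112 -0.956]
weight 0.93 [257.5, 331.6, 287.0, 351.8] rect [ 402.6 -398.1] [21.8 41.6] 35.1
weight 0.71 [220.4, 103.3, 259.5, 194.2] rect [ 605.1 -275.5] [91.4 38.7] 25.6
weight 0.43 [107.3, 350.0, 128.6, 360.7] rect [ 308.4 -232.4] [ 4.5 30.8] 43.8
   pin [  6. 268.] 0.98 [ 0.382 -0.085  0.07 ]
   pin [240. 153.] 0.88 [ 0.602 -0.278  0.07 ]
   pin [290. 356.] 0.77 [ 0.39  -0.429  0.07 ]
page_tab 0.74 [362.3, 120.7, 461.6, 228.9] rect [ 642.  -475.3] [121.7  99.6] 60.7
page_tab 0.55 [175.6, 66.4, 320.3, 221.1] rect [ 600.  -293.4] [146.3 145.6] 4.8
   pin [298. 169.] 0.68 [ 0.604 -0.345  0.042]
book_spine 0.68 [61.6, 29.4, 322.1, 223.4] rect [ 593.4 -228.9] [150.3 277.7] 5.5
book_spine 0.27 [178.2, 68.8, 322.3, 221.9] rect [ 598.8 -294. ] [147.5 147.3] 5.1
   pin [178. 132.] 0.7 [ 0.591 -0.209  0.036]
```

View pics/w1.png

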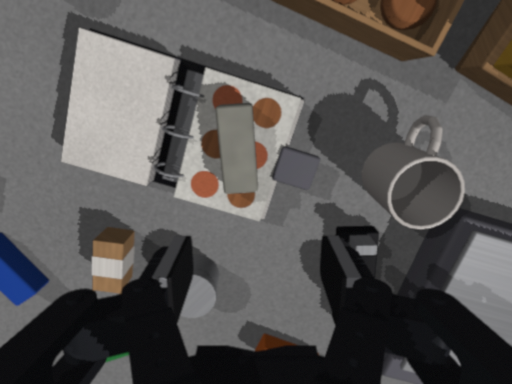

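The grey bar is at (237,148), the tab at (297,167) and the rings at (178,125). No coloured bar is on the page. I'm descending on the bar.

Call:
step_arm(
  moves=[
    [[0.3,2.1,0,0.04],[0,0,-4,0],[0,0,-4,0],[0,0,-4,0],[0,0,-3,0],[0,0,-2.5,0],[0,0,-2,0],[0,0,-1.3,0],[0,0,0,0],[0,0,0,0]],
  ],
)

```text
t: 3.9
tool_pos: [0.6026, -0.2772, 0.0432]
tool_rot: [2.645, -1.694, -0.001]
contact_force: [-0.1, -1.1, 0.6]
opening: 0.0598
```

Call:
step_arm(
  moves=[
    [[0,0,0,0],[0,0,0,0],[0,0,0,0],[0,0,0,0],[0,0,0,0],[0,0,0,0]],
  ],
  grip=1,
  squeeze=60,
)

```text
t: 4.4
tool_pos: [0.6043, -0.2777, 0.0462]
tool_rot: [-2.646, 1.694, -0.006]
contact_force: [-1.4, 2.0, 5.8]
opening: 0.0351
```

Call:
step_arm(
  moves=[
    [[0,0,2,0],[0,0,3,0],[0,0,3,0],[0,0,3,0],[-0.9,3.4,0,0],[-0.9,3.5,0,0],[-0.9,3.5,0,0],[-0.9,3.5,0,0],[-0.9,3.5,0,0],[-0.9,3.5,0,0]],
  ],
)

```text
t: 5.23
tool_pos: [0.5478, -0.0665, 0.153]
tool_rot: [2.645, -1.695, 0.0]
contact_force: [0.4, -0.2, -1.8]
opening: 0.0348
```

Call:
step_arm(
  moves=[
    [[-0.9,3.5,0,0],[-1.1,3.5,0,0],[0,0,-3.5,0],[0,0,-3.5,0],[0,0,-3,0],[0,0,-2,0],[0,0,-1.5,0],[0,0,-0.6,0],[0,0,0,0],[0,0,0,0]],
  ],
)

```text
t: 6.07
tool_pos: [0.5293, 0.0018, 0.0129]
tool_rot: [-2.645, 1.694, -0.001]
contact_force: [-0.3, -0.7, -2.5]
opening: 0.0351
```

Call:
step_arm(
  moves=[
    [[0,0,-0.3,0],[0,0,0,0],[0,0,0,0]],
  ],
)

```text
t: 6.32
tool_pos: [0.5295, 0.0018, 0.0102]
tool_rot: [-2.645, 1.694, -0.002]
contact_force: [0.1, -0.2, -3.3]
opening: 0.0348
```

Call:
step_arm(
  moves=[
    [[0,0,0,0],[0,0,0,0],[0,0,0,0],[0,0,2,0],[0,0,3,0],[0,0,4,0],[0,0,4,0]],
  ],
  grip=0.2,
)

```text
t: 6.9
tool_pos: [0.5279, 0.0021, 0.1402]
tool_rot: [2.645, -1.694, -0.003]
contact_force: [0.9, -0.4, 0.5]
opening: 0.0682
```

Call:
step_arm(
  moves=[
    [[0.8,-3.5,0,0.1225],[0.8,-3.5,0,0.1225],[0.8,-3.5,0,0.1225],[0.8,-3.5,0,0.1225],[0.8,-3.5,0,0.1225],[0.7,-3.5,0,0.1225],[0.7,-3.5,0,0.1225],[0.7,-3.5,0,0.1225],[0.7,-3.5,0,0.1225],[0.7,-3.5,0,0.1225]],
  ],
  grip=0.1,
)

```text
t: 7.73
tool_pos: [0.604, -0.3496, 0.1397]
tool_rot: [3.138, 0.142, 0.001]
contact_force: [0.8, -0.5, 0.4]
opening: 0.0769
```

Call:
step_arm(
  moves=[
    [[0,0,0,0],[0,0,0,0],[0,0,0,0]],
  ],
)

```text
t: 7.98
tool_pos: [0.6036, -0.3474, 0.1392]
tool_rot: [-3.138, -0.131, 0.0]
contact_force: [0.5, 0.2, -0.7]
opening: 0.077
```

```bash
python3 c.py w2.png page_tab:.042 book_spine:.036 page:.0375; python3 -c "
from h import *
for n in('scene','side'):
    img(n)
    print(n,[(np.round(d['at']),round(d['confidence'],2)) for d in nets.pinpoint(n,'carton1')])"
```

```text
[ 0.604 -0.347  0.139] [-3.138 -0.131  0.   ] 0.0769525179305375 7.9833
[ 0.597 -0.272  0.283] [ 0.024 -0.292 -0.956]
page_tab 0.73 [148.1, 3.4, 367.3, 211.5] rect [ 599.2 -292.6] [144.8 144.3] 5.2
   pin [259. 187.] 0.77 [ 0.605 -0.346  0.042]
book_spine 0.61 [145.8, 0.0, 367.2, 215.3] rect [ 599.2 -292.5] [148.7 150.4] 5.0
page 0.82 [145.7, 1.5, 365.9, 212.2] rect [ 599.2 -293.7] [147.1 147. ] 5.3
scene [(array([260., 193.]), 0.53), (array([205., 211.]), 0.41), (array([233., 236.]), 0.19)]
side [(array([208., 236.]), 0.84), (array([212., 189.]), 0.57)]Traceback (most recent call last):
  File "c.py", line 12, in <module>
    for d in nets.pinpoint("wrist",th)[:4]: print("   pin",np.round(d["at"]),round(d["confidence"],2),onz(c,d["at"],z))
             ~~~~~~~~~~~~~^^^^^^^^^^^^
ValueError: it knows: book, book_spine, cab, cab_drawer0_handle, carton, drawer_floor, jar, mug, page_tab, tape, tin, weight
```

View pics/w2.png

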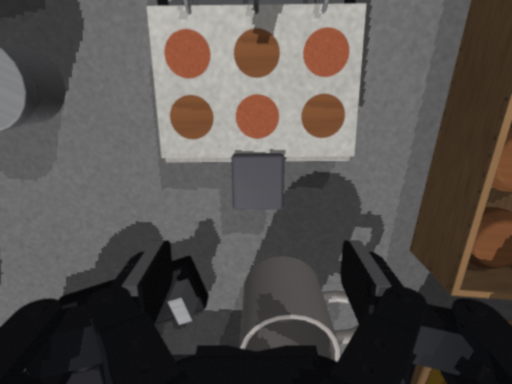

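Call:
step_arm(
  moves=[
    [[0.1,0,-3,0],[0,0,-3,0],[0,0,-2.5,0],[0,0,-1.7,0],[0,0,-1.2,0],[0,0,0,0],[0,0,0,0]],
  ],
)

```text
t: 9.07
tool_pos: [0.6046, -0.3476, 0.0251]
tool_rot: [-3.138, -0.133, 0.001]
contact_force: [0.5, 0.0, 0.5]
opening: 0.077
```

Call:
step_arm(
  moves=[
    [[0,0,0,0],[0,0,0,0],[0,0,0,0],[0,0,0,0],[0,0,0,0],[0,0,0,0],[0,0,0,0]],
  ],
  grip=1,
  squeeze=30,
)

```text
t: 9.65
tool_pos: [0.6049, -0.3485, 0.0277]
tool_rot: [3.137, 0.133, 0.0]
contact_force: [-3.6, 0.8, 5.4]
opening: 0.0389
```

```bash
python3 -c "
import numpy as np
u=np.array([-np.sin(np.radians(5.1)),np.cos(np.radians(5.1))])
p=None
for a in range(0,151,10):
    q=np.array([*(-.138*np.cos(np.radians(a))*u),.138*np.sin(np.radians(a))])*100
    if p is not None: print(a,np.round(q-p,2))
    p=q"
```

```text
10 [-0.02  0.21  2.4 ]
20 [-0.06  0.62  2.32]
30 [-0.09  1.01  2.18]
40 [-0.12  1.37  1.97]
50 [-0.15  1.69  1.7 ]
60 [-0.18  1.96  1.38]
70 [-0.19  2.17  1.02]
80 [-0.21  2.31  0.62]
90 [-0.21  2.39  0.21]
100 [-0.21  2.39 -0.21]
110 [-0.21  2.31 -0.62]
120 [-0.19  2.17 -1.02]
130 [-0.18  1.96 -1.38]
140 [-0.15  1.69 -1.7 ]
150 [-0.12  1.37 -1.97]
```

Call:
step_arm(
  moves=[
    [[0,0.05,1.2,0],[0,0.16,1.2,0],[0,0.26,1.18,0],[-0.1,0.36,1.14,0],[0,0.46,1.11,0],[-0.1,0.55,1.07,0],[0,0.64,1.0,0],[-0.1,0.73,0.96,0],[-0.1,0.81,0.88,0],[-0.1,0.88,0.82,0]],
  ],
)

```text
t: 10.48
tool_pos: [0.6, -0.2975, 0.1316]
tool_rot: [-3.139, -0.133, -0.002]
contact_force: [3.0, 2.6, -6.5]
opening: 0.0394
```

Call:
step_arm(
  moves=[
    [[-0.1,0.95,0.73,0],[-0.1,1.01,0.65,0],[-0.1,1.06,0.55,0],[-0.1,1.11,0.47,0],[-0.1,1.14,0.36,0],[-0.1,1.17,0.26,0],[-0.1,1.19,0.16,0],[-0.1,1.2,0.05,0],[-0.1,1.2,-0.05,0],[-0.1,1.19,-0.16,0]],
  ],
)

```text
t: 11.32
tool_pos: [0.5898, -0.1861, 0.1633]
tool_rot: [3.137, 0.132, 0.001]
contact_force: [-1.9, -1.2, 7.7]
opening: 0.039
```

Call:
step_arm(
  moves=[
    [[-0.1,1.17,-0.26,0],[-0.1,1.14,-0.36,0],[-0.1,1.11,-0.47,0],[-0.1,1.06,-0.55,0],[-0.1,1.01,-0.65,0],[-0.1,0.95,-0.73,0],[-0.1,0.88,-0.82,0],[-0.1,0.81,-0.88,0],[0,0.73,-0.96,0],[-0.1,0.64,-1.0,0]],
  ],
)

```text
t: 12.15
tool_pos: [0.5804, -0.0869, 0.0965]
tool_rot: [-3.132, -0.133, 0.002]
contact_force: [-5.4, 16.6, 14.2]
opening: 0.0386
```

Call:
step_arm(
  moves=[
    [[0,0.55,-1.07,0],[-0.1,0.46,-1.11,0],[0,0.36,-1.14,0],[0,0,0,0]],
  ],
)

```text
t: 12.48
tool_pos: [0.579, -0.0748, 0.0597]
tool_rot: [-3.135, -0.13, 0.001]
contact_force: [1.6, 4.0, 4.3]
opening: 0.0389
```

Call:
step_arm(
  moves=[
    [[0,0,0,0],[0,0,0,0],[0,0,0,0],[0,0,0,0],[0,0,0,0],[0,0,0,0],[0,0,0,0],[0,0,0,0]],
  ],
  grip=0.1,
)

```text
t: 13.15
tool_pos: [0.5796, -0.0779, 0.0611]
tool_rot: [-3.139, -0.133, 0.0]
contact_force: [-0.2, 0.6, -0.0]
opening: 0.0769
```

Call:
step_arm(
  moves=[
    [[0,0,3,0],[0,0,3,0],[0,0,3,0],[0,0,0,0]],
  ],
)

```text
t: 13.48
tool_pos: [0.5838, -0.0788, 0.159]
tool_rot: [3.135, 0.133, 0.018]
contact_force: [1.6, -0.9, 0.6]
opening: 0.077
```

Call:
step_arm(
  moves=[
    [[-0.5,0.8,0,-0.122],[-0.5,0.8,0,-0.122],[-0.5,0.8,0,-0.122],[-0.5,0.8,0,-0.122],[-0.5,0.8,0,-0.122],[-0.5,0.8,0,-0.122],[-0.5,0.8,0,-0.122],[-0.5,0.8,0,-0.122],[-0.5,0.8,0,-0.122],[-0.5,0.8,0,-0.122]],
  ],
  grip=0.3,
)

```text
t: 14.32
tool_pos: [0.5293, 0.0026, 0.1507]
tool_rot: [2.643, -1.697, -0.001]
contact_force: [-0.2, -0.4, 0.4]
opening: 0.0601
```

Call:
step_arm(
  moves=[
    [[0,0,0,0],[0,0,0,0],[0,0,0,0]],
  ],
)

```text
t: 14.57
tool_pos: [0.5299, 0.002, 0.1511]
tool_rot: [2.651, -1.686, 0.0]
contact_force: [1.1, -0.4, 0.5]
opening: 0.0599
```

```bash
python3 c.py w3.png weight:.032 page_tab:.042 carton1:.04
```

```text
[0.53  0.002 0.151] [ 2.651 -1.686  0.   ] 0.059930385381352806 14.5667
[0.597 0.034 0.295] [-0.265 -0.125 -0.956]
weight 0.66 [237.2, 125.1, 278.8, 230.0] rect [530.8   3. ] [92.6 36.1] 26.2
weight 0.56 [189.6, 315.6, 248.3, 351.9] rect [375.3 -28.5] [40. 54.] 28.9
   pin [232. 359.] 0.91 [ 0.351 -0.054  0.032]
   pin [260. 178.] 0.76 [0.532 0.    0.032]
page_tab 0.62 [335.1, 86.8, 512.0, 286.4] rect [ 583.4 -122. ] [145.  144.6] 6.0
   pin [368. 162.] 0.93 [ 0.582 -0.07   0.042]
carton1 0.88 [165.5, 216.3, 215.3, 289.2] rect [444.9  32.4] [65.3 36.4] 1.6
carton1 0.75 [381.8, 353.0, 398.1, 384.0] rect [ 413.6 -193.7] [37.8 12.6] 24.5
carton1 0.7 [333.5, 85.5, 512.0, 287.4] rect [ 583.5 -123.3] [145.9 146.1] 5.4
   pin [180. 260.] 0.9 [0.437 0.033 0.04 ]
```

View pics/w3.png

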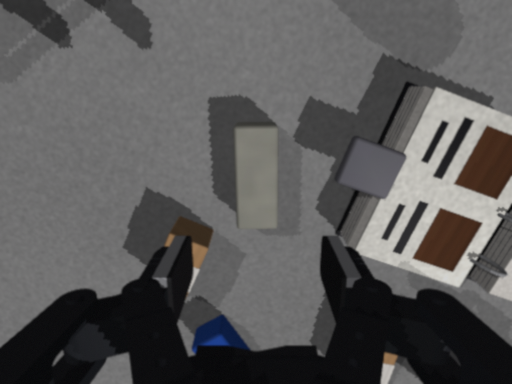

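Call:
step_arm(
  moves=[
    [[0.1,0,-3.5,0],[0,0,-3.5,0],[0,0,-3,0],[0,0,-2.2,0],[0,0,-1.8,0],[0,0,0,0],[0,0,0,0]],
  ],
)

```text
t: 15.5
tool_pos: [0.5299, 0.0023, 0.0102]
tool_rot: [2.648, -1.688, -0.004]
contact_force: [0.5, -0.5, 0.6]
opening: 0.0596
```

Call:
step_arm(
  moves=[
    [[0,0,0,0],[0,0,0,0],[0,0,0,0],[0,0,0,0],[0,0,0,0],[0,0,0,0],[0,0,0,0]],
  ],
  grip=1,
  squeeze=60,
)

```text
t: 16.08
tool_pos: [0.5327, 0.002, 0.0135]
tool_rot: [-2.647, 1.688, -0.006]
contact_force: [-0.4, -0.1, 6.9]
opening: 0.0348
```

Call:
step_arm(
  moves=[
    [[0,0,2,0],[0,0,3,0],[0,0,3,0],[0,0,2,0],[0,0,0,0]],
  ],
)

```text
t: 16.5
tool_pos: [0.534, 0.0018, 0.1166]
tool_rot: [-2.645, 1.687, -0.014]
contact_force: [1.6, -0.4, -2.2]
opening: 0.0349
```

Call:
step_arm(
  moves=[
    [[1.0,-2.8,0,-0.07],[1.0,-2.8,0,-0.07],[1.0,-2.9,0,-0.07],[1.1,-2.9,0,-0.07],[1.1,-3.0,0,-0.07],[0,0,0,0],[0,0,0,0]],
  ],
)

```text
t: 17.08
tool_pos: [0.5817, -0.1427, 0.1088]
tool_rot: [2.311, -2.126, -0.005]
contact_force: [-0.7, 0.9, -2.9]
opening: 0.0346
```

Call:
step_arm(
  moves=[
    [[0.3,0,-2.2,0],[0,0,-1.8,0],[0,0,-1.0,0],[0,0,-0.6,0],[0,0,0,0],[0,0,0,0]],
  ],
)

```text
t: 17.58
tool_pos: [0.5856, -0.1412, 0.055]
tool_rot: [2.315, -2.124, -0.001]
contact_force: [-0.1, -0.4, -2.2]
opening: 0.0345
```

Call:
step_arm(
  moves=[
    [[0,0,-0.3,0],[0,0,-0.1,0],[0,0,0,0],[0,0,0,0]],
  ],
)

```text
t: 17.92
tool_pos: [0.586, -0.1419, 0.0517]
tool_rot: [-2.314, 2.124, -0.001]
contact_force: [0.6, 0.0, -3.6]
opening: 0.0347
```

Call:
step_arm(
  moves=[
    [[0,0,0,0],[0,0,0,0],[0,0,0,0],[0,0,1,0],[0,0,3,0],[0,0,4,0],[0,0,4,0],[0,0,0,0]],
  ],
  grip=0.4,
)

```text
t: 18.58
tool_pos: [0.591, -0.1437, 0.1831]
tool_rot: [-2.309, 2.12, -0.026]
contact_force: [1.6, 0.1, 2.2]
opening: 0.0509
```

Call:
step_arm(
  moves=[
    [[-0.4,3.3,0.8,-0.06],[-0.4,3.3,0.8,-0.06],[-0.4,3.3,0.8,-0.06],[-0.4,3.3,0.8,-0.06],[-0.4,3.3,0.8,-0.06],[-0.4,3.3,0.8,-0.06],[-0.4,3.3,0.8,-0.06],[-0.4,3.3,0.8,-0.06],[-0.4,3.3,0.8,-0.06],[-0.4,3.3,0.8,-0.06]],
  ],
)

```text
t: 19.42
tool_pos: [0.5454, 0.1899, 0.2528]
tool_rot: [-1.578, 2.714, -0.001]
contact_force: [1.0, 0.3, -0.1]
opening: 0.0511
```

Call:
step_arm(
  moves=[
    [[0,0,0,0],[0,0,0,0],[0,0,0,0]],
  ],
  grip=0.5,
)

```text
t: 19.67
tool_pos: [0.5458, 0.188, 0.2515]
tool_rot: [-1.584, 2.713, -0.001]
contact_force: [-0.3, -1.0, 0.6]
opening: 0.0428
```

```bash
python3 c.py w4.png cab_drawer0_handle:.058 cab:.096 carton1:.04
python3 - <<'E'
from h import *
np.set_printoptions(precision=3,suppress=True)
P={}
for n in("scene","side"):
    img(n,n+'1.png');c=viewer.calibration(n)
    for th,z in(("weight",.0535),("carton1",.02),("cab_drawer0_handle",.058)):
        print(n,th,[(np.round(d["at"]),round(d["confidence"],2),onz(c,d["at"],z)) for d in nets.pinpoint(n,th)[:3]])
E
```

```text
[0.546 0.188 0.251] [-1.584  2.713 -0.001] 0.042757963579140836 19.6667
[0.61  0.152 0.395] [-0.254  0.143 -0.956]
cab_drawer0_handle 0.65 [90.4, 0.0, 191.8, 290.9] rect [596.8 290.3] [ 80.7 309.9] 59.8
   pin [180. 163.] 0.76 [0.583 0.26  0.058]
cab 0.64 [1.3, 2.3, 189.4, 326.8] rect [600.2 332.7] [178.3 347.6] 47.7
   pin [ 59. 151.] 0.94 [0.649 0.338 0.096]
carton1 0.87 [391.2, 142.2, 456.7, 212.5] rect [430.9  37.4] [85.5 47. ] 1.3
carton1 0.47 [90.1, 0.0, 189.4, 290.8] rect [596.8 297.3] [ 85.  324.8] 59.9
   pin [423. 180.] 0.73 [0.431 0.039 0.04 ]
scene weight [(array([127., 237.]), 0.88, array([ 0.394, -0.478,  0.053])), (array([248., 220.]), 0.77, array([ 0.565, -0.129,  0.053])), (array([221., 189.]), 0.63, array([ 0.363, -0.092,  0.053]))]
scene carton1 [(array([206., 210.]), 0.86, array([ 0.395, -0.181,  0.02 ])), (array([260., 192.]), 0.73, array([0.426, 0.037, 0.02 ]))]
scene cab_drawer0_handle [(array([335., 182.]), 0.91, array([0.589, 0.253, 0.058])), (array([312., 239.]), 0.66, array([ 0.764, -0.037,  0.058]))]
side weight [(array([184., 212.]), 0.94, array([ 0.333, -0.116,  0.053])), (array([268., 215.]), 0.82, array([ 0.583, -0.146,  0.053])), (array([186., 314.]), 0.72, array([ 0.343, -0.486,  0.054]))]
side carton1 [(array([209., 234.]), 0.93, array([ 0.404, -0.18 ,  0.02 ])), (array([213., 186.]), 0.92, array([0.425, 0.049, 0.02 ]))]
side cab_drawer0_handle [(array([254., 142.]), 0.81, array([0.582, 0.251, 0.058])), (array([272., 133.]), 0.71, array([0.652, 0.309, 0.058]))]
```

View pics/w4.png

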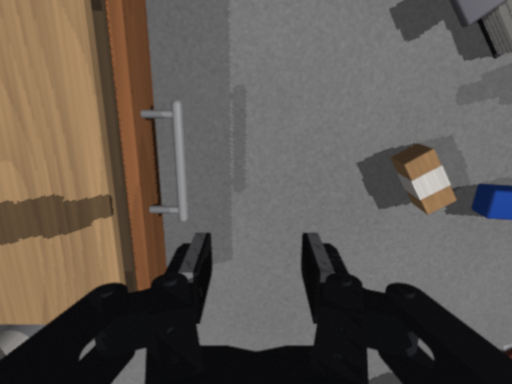

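The handle runs from (178,104) to (182,217), and the drawer is slightly ajar. A carton is at (426,178).

```bash
python3 -c "
from h import *
c=viewer.calibration('wrist')
a,b=onz(c,(178,104),.0625),onz(c,(182.5,217),.0625)
print(a,b,(a+b)/2,np.hypot(*(b-a)[:2]),np.degrees(np.arctan2(*(b-a)[1::-1])))
for p in((121,0),(153,290),(110,0),(128,290)):print(onz(c,p,.09))
t=readout.get_obs()['tool_rot'];R=cv2.Rodrigues(np.array(t))[0];print(np.degrees(np.arctan2(R[1,0],R[0,0])))
"
```

```text
[0.63328856 0.22727372 0.0625    ] [0.53092385 0.28920032 0.0625    ] [0.5821062  0.25823702 0.0625    ] 0.11963878510224552 148.8277209975297
[0.72387473 0.21581373 0.09      ]
[0.48237661 0.35169228 0.09      ]
[0.7282983  0.22370223 0.09      ]
[0.49561819 0.37495498 0.09      ]
-119.47825672100815
```

Call:
step_arm(
  moves=[
    [[1.8,3.5,0,0],[1.9,3.6,0,0],[0,0,-4,0],[0,0,-4,0],[0,0,-4,0],[0,0,-3.5,0],[0,0,0,0],[0,0,0,0],[0,0,0,0]],
  ],
  grip=0.65,
)

```text
t: 21.17
tool_pos: [0.5842, 0.2597, 0.0986]
tool_rot: [-1.581, 2.711, -0.001]
contact_force: [1.1, -0.0, 0.8]
opening: 0.0302
```

Call:
step_arm(
  moves=[
    [[0,0,-2,0],[0,0,-2,0],[0,0,-1,0],[0,0,0,0],[0,0,0,0]],
  ],
)

```text
t: 21.58
tool_pos: [0.5838, 0.2596, 0.048]
tool_rot: [-1.582, 2.712, -0.001]
contact_force: [-0.1, 0.2, 0.6]
opening: 0.0301
```

Call:
step_arm(
  moves=[
    [[0,0,0,0],[0,0,0,0],[0,0,0,0],[0,0,0,0],[0,0,0,0]],
  ],
  grip=1,
  squeeze=40,
)

```text
t: 22.0
tool_pos: [0.5843, 0.2597, 0.0487]
tool_rot: [-1.581, 2.711, -0.001]
contact_force: [-1.1, -0.6, 6.2]
opening: 0.009
```

Call:
step_arm(
  moves=[
    [[-0.5,-0.86,0,0],[-0.75,-1.3,0,0],[-0.75,-1.3,0,0],[-0.75,-1.3,0,0],[-0.75,-1.3,0,0],[-0.75,-1.3,0,0],[-0.75,-1.3,0,0],[-0.75,-1.3,0,0],[-0.75,-1.3,0,0],[-0.75,-1.3,0,0]],
  ],
)

```text
t: 22.83
tool_pos: [0.5114, 0.1336, 0.0486]
tool_rot: [-1.58, 2.71, -0.001]
contact_force: [-0.7, 2.3, 9.4]
opening: 0.0093
```

Call:
step_arm(
  moves=[
    [[-0.2,-0.35,0,0],[0,0,0,0],[0,0,0,0],[0,0,0,0]],
  ],
)

```text
t: 23.17
tool_pos: [0.5102, 0.1316, 0.0486]
tool_rot: [-1.578, 2.708, 0.001]
contact_force: [1.1, 5.7, 7.5]
opening: 0.0093
```

Call:
step_arm(
  moves=[
    [[0,0,0,0],[0,0,0,0],[0,0,0,0],[0,0,2,0],[0,0,3,0],[0,0,3.5,0],[0,0,3.5,0],[0,0,4,0],[0,0,0,0]],
  ],
  grip=0.65,
)

```text
t: 23.92
tool_pos: [0.5123, 0.1303, 0.2153]
tool_rot: [-1.576, 2.703, -0.01]
contact_force: [1.8, -0.1, 1.6]
opening: 0.0297
```

Call:
step_arm(
  moves=[
    [[-2,-2.3,0,0],[-2,-2.3,0,0],[-2,-2.3,0,0],[-2,-2.3,0,0],[0,0,0,0],[0,0,0,0],[0,0,0,0]],
  ],
  grip=0.2,
)

```text
t: 24.5
tool_pos: [0.4282, 0.0381, 0.2058]
tool_rot: [-1.582, 2.714, 0.0]
contact_force: [0.3, 0.1, 0.2]
opening: 0.0683
```

```bash
python3 c.py w5.png carton1:.04 drawer_floor:.022
```

```text
[0.428 0.038 0.206] [-1.582  2.714  0.   ] 0.06828836324894867 24.5
[0.493 0.002 0.349] [-0.255  0.144 -0.956]
carton1 0.95 [426.2, 28.2, 510.5, 115.6] rect [ 406.9 -172.8] [82.1 53.2] 15.4
carton1 0.69 [230.6, 123.7, 298.9, 200.3] rect [425.3  31.5] [73.  38.1] 1.1
   pin [260. 161.] 0.92 [0.43  0.033 0.04 ]
   pin [476.  73.] 0.87 [ 0.406 -0.173  0.04 ]
drawer_floor 0.64 [0.7, 0.0, 134.8, 306.1] rect [507.  216.7] [136.7 341.5] 47.6
drawer_floor 0.51 [428.3, 25.9, 511.1, 115.8] rect [ 401.6 -182.9] [84.9 55.9] 14.0
```

View pics/w5.png

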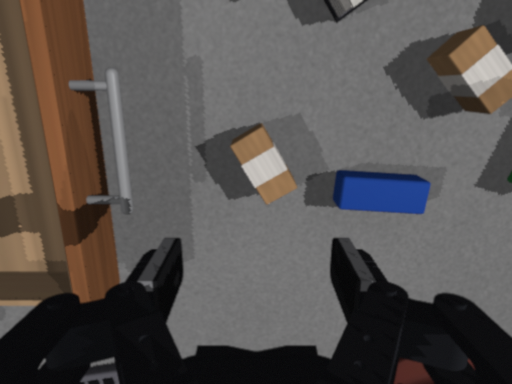

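```bash
python3 -c "
from h import *
np.set_printoptions(precision=3,suppress=True)
c=viewer.calibration('wrist')
for p in((335,207),(342,172),(430,180),(425,213),(260,124),(297,186),(268,203),(232,158)):print(p,onz(c,p,.04 if p[0]<300 else .025))
"
```

```text
(335, 207) [ 0.346 -0.01   0.025]
(342, 172) [ 0.377 -0.033  0.025]
(430, 180) [ 0.325 -0.107  0.025]
(425, 213) [ 0.293 -0.09   0.025]
(260, 124) [0.462 0.016 0.04 ]
(297, 186) [0.391 0.014 0.04 ]
(268, 203) [0.389 0.047 0.04 ]
(232, 158) [0.447 0.055 0.04 ]
```

Call:
step_arm(
  moves=[
    [[-0.1,-0.6,0,0.106],[0,0,-2,0.106],[0,0,-3,0.106],[0,0,-3.5,0.106],[0,0,-3.5,0.106],[0,0,-3,0],[0,0,-2.4,0],[0,0,-1.5,0],[0,0,0,0],[0,0,0,0]],
  ],
)

```text
t: 25.58
tool_pos: [0.4267, 0.0325, 0.0164]
tool_rot: [2.238, -2.202, -0.003]
contact_force: [-0.5, 0.5, 0.1]
opening: 0.0682
```

Call:
step_arm(
  moves=[
    [[0,0,0,0],[0,0,0,0],[0,0,0,0],[0,0,0,0],[0,0,0,0],[0,0,0,0],[0,0,0,0]],
  ],
  grip=1,
  squeeze=30,
)

```text
t: 26.17
tool_pos: [0.4289, 0.032, 0.0189]
tool_rot: [-2.237, 2.203, -0.004]
contact_force: [-0.3, 0.9, 6.3]
opening: 0.0356
```

Call:
step_arm(
  moves=[
    [[0,0,2,0],[0,0,3,0],[0,0,3,0],[0,0,3.5,0],[0,0,3.5,0],[0,0,0,0],[0,0,0,0]],
  ],
)

```text
t: 26.75
tool_pos: [0.4288, 0.032, 0.1699]
tool_rot: [-2.236, 2.202, -0.007]
contact_force: [-0.6, 0.3, -1.8]
opening: 0.0349
```

Call:
step_arm(
  moves=[
    [[1.15,2.95,0,-0.07],[1.15,2.95,0,-0.07],[1.15,2.95,0,-0.07],[1.15,2.95,0,-0.07],[1.15,2.95,0,-0.07],[1.15,2.95,0,-0.07],[1.15,2.95,0,-0.07],[1.15,2.95,0,-0.06],[0,0,0,0],[0,0,0,0]],
  ],
)

```text
t: 27.58
tool_pos: [0.5179, 0.2688, 0.1641]
tool_rot: [1.557, -2.723, -0.001]
contact_force: [-0.1, -0.1, -1.6]
opening: 0.0355
```

```bash
python3 c.py w6.png cab_drawer0_handle:.058 carton1:.04 | grep -v "^\["
```

```text
cab_drawer0_handle 0.73 [112.1, 0.0, 447.3, 290.9] rect [524.3 246.3] [225.4 224.5] 59.3
   pin [421. 102.] 0.84 [0.51  0.132 0.058]
   pin [255. 256.] 0.87 [0.453 0.308 0.04 ]
```

View pics/w6.png

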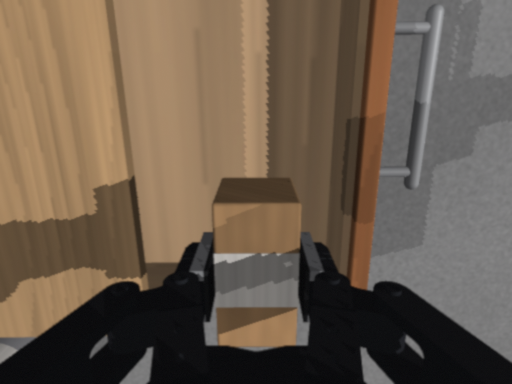

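The carton is held at (257,265), over the open drawer. The front wall is at column 370 and the cabinet edge at column 115, so it has room on both sides.

Call:
step_arm(
  moves=[
    [[0.2,0,-3,0],[0,0,-3,0],[0,0,-2.5,0],[0,0,-2,0],[0,0,-1.2,0],[0,0,-0.4,0],[0,0,0,0],[0,0,0,0]],
  ],
)

```text
t: 28.5
tool_pos: [0.5221, 0.2682, 0.0474]
tool_rot: [-1.554, 2.728, -0.001]
contact_force: [1.0, 0.5, -0.9]
opening: 0.0349
```

Call:
step_arm(
  moves=[
    [[0,0,0,0],[0,0,0,0],[0,0,0,0],[0,0,0,0],[0,0,1.5,0],[0,0,3,0],[0,0,4,0],[0,0,4,0],[0,0,0,0]],
  ],
  grip=0.4,
)

```text
t: 29.25
tool_pos: [0.5262, 0.2701, 0.1821]
tool_rot: [-1.548, 2.714, -0.005]
contact_force: [0.8, 0.5, 0.7]
opening: 0.0515
```

Call:
step_arm(
  moves=[
    [[-1,-3.75,0,0.06],[-1,-3.75,0,0.06],[-1,-3.75,0,0.06],[-1,-3.75,0,0.06],[-1,-3.75,0,0.06],[-1,-3.75,0,0.06],[-1,-3.75,0,0.06],[-1,-3.75,0,0.06],[-1,-3.75,0,0.06],[-1,-3.75,0,0.06]],
  ],
  grip=0.2,
)

```text
t: 30.08
tool_pos: [0.4206, -0.1085, 0.1716]
tool_rot: [-2.296, 2.143, -0.003]
contact_force: [0.6, -0.3, -0.1]
opening: 0.0681
```

Call:
step_arm(
  moves=[
    [[-1,-3.75,0,0],[-0.8,-3.75,0,0],[0,0,0,0],[0,0,0,0],[0,0,0,0]],
  ],
)

```text
t: 30.5
tool_pos: [0.4033, -0.1817, 0.1712]
tool_rot: [-2.292, 2.148, -0.0]
contact_force: [-0.2, -0.6, 0.4]
opening: 0.0681
```

```bash
python3 c.py w7.png carton1:.04 tin:.052
```

```text
[ 0.403 -0.182  0.171] [-2.292  2.148 -0.   ] 0.06809237996202845 30.5
[ 0.477 -0.176  0.315] [-0.292 -0.019 -0.956]
carton1 0.61 [227.1, 128.8, 286.7, 215.2] rect [ 405.7 -181.2] [75.9 38.1] 14.6
carton1 0.27 [157.2, 0.0, 297.2, 37.1] rect [ 523.9 -151.3] [ 25.9 103.3] 3.7
   pin [258. 171.] 0.65 [ 0.407 -0.182  0.04 ]
tin 0.64 [334.8, 133.9, 421.0, 213.5] rect [ 416.2 -283.1] [75.1 62.6] 42.6
tin 0.25 [156.0, 1.8, 468.0, 44.8] rect [ 522.5 -212.2] [ 30.8 223.4] 3.6
   pin [364. 166.] 0.73 [ 0.42  -0.269  0.052]
```

View pics/w7.png

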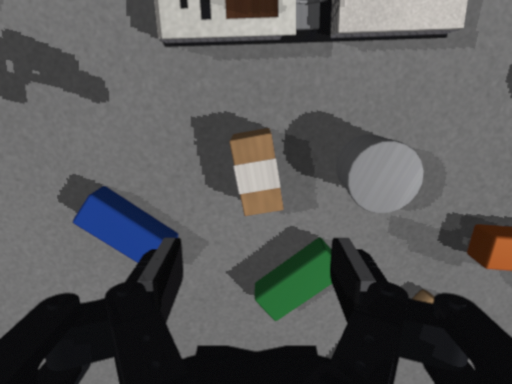

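The carton is at (257,172), with the tin at (385,177) and the green bar at (295,280) clear of the fingers.

Call:
step_arm(
  moves=[
    [[0.2,0.1,0,0.095],[0,0,-3,0.095],[0,0,-3.5,0],[0,0,-3.5,0],[0,0,-3,0],[0,0,-2.4,0],[0,0,0,0],[0,0,0,0]],
  ],
)

```text
t: 31.42
tool_pos: [0.4044, -0.1796, 0.0161]
tool_rot: [2.487, -1.919, -0.005]
contact_force: [0.2, -0.1, 0.3]
opening: 0.068
```

Call:
step_arm(
  moves=[
    [[0,0,0,0],[0,0,0,0],[0,0,0,0],[0,0,0,0],[0,0,0,0],[0,0,0,0],[0,0,0,0]],
  ],
  grip=1,
  squeeze=30,
)

```text
t: 32.0
tool_pos: [0.4071, -0.1819, 0.0196]
tool_rot: [-2.486, 1.92, -0.007]
contact_force: [0.3, 0.2, 6.2]
opening: 0.0354
```

Call:
step_arm(
  moves=[
    [[0,0,2,0],[0,0,3,0],[0,0,3,0],[0,0,3.5,0],[0,0,3.5,0],[0,0,0,0],[0,0,0,0]],
  ],
)

```text
t: 32.58
tool_pos: [0.4068, -0.1819, 0.1706]
tool_rot: [-2.486, 1.92, -0.011]
contact_force: [0.4, 0.2, -1.9]
opening: 0.0352
```

Call:
step_arm(
  moves=[
    [[1.8,3.25,0,-0.065],[1.8,3.25,0,-0.065],[1.8,3.25,0,-0.065],[1.8,3.25,0,-0.065],[1.8,3.25,0,-0.065],[1.8,3.25,0,-0.065],[1.8,3.25,0,-0.065],[1.8,3.25,0,-0.065],[1.8,3.25,0,-0.065],[1.8,3.25,0,-0.065]],
  ],
)

```text
t: 33.42
tool_pos: [0.5844, 0.1458, 0.1645]
tool_rot: [1.737, -2.613, -0.002]
contact_force: [0.3, -1.1, -0.4]
opening: 0.0352
```

Call:
step_arm(
  moves=[
    [[1.8,3.25,0,-0.065],[1.9,3.15,0,-0.065],[0,0,0,0],[0,0,0,0],[0,0,0,0]],
  ],
)

```text
t: 33.83
tool_pos: [0.621, 0.2078, 0.1648]
tool_rot: [1.569, -2.718, -0.001]
contact_force: [0.2, -0.7, -1.0]
opening: 0.0354
```

```bash
python3 c.py w8.png cab_drawer0_handle:.058 carton1:.062
```

```text
[0.621 0.208 0.165] [ 1.569 -2.718 -0.001] 0.03540432823706931 33.8333
[0.686 0.171 0.308] [-0.257  0.145 -0.955]
cab_drawer0_handle 0.87 [115.9, 25.5, 417.5, 351.0] rect [619.7 190.7] [225.  208.9] 60.0
   pin [398. 247.] 0.63 [0.512 0.133 0.058]
carton1 0.56 [213.3, 176.4, 304.3, 343.2] rect [558.1 244. ] [ 72.3 160.1] 59.6
carton1 0.48 [261.3, 344.9, 271.8, 345.6] rect [482.5 276.3] [5.5 1.1] 59.8
```

View pics/w8.png

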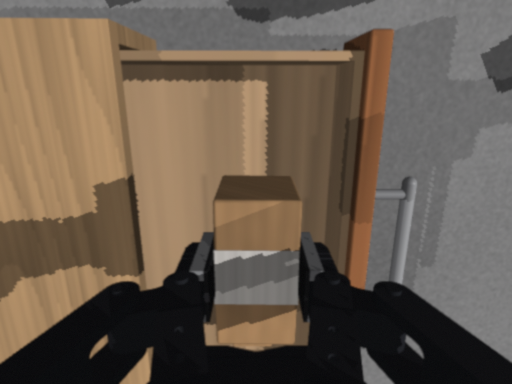

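The second carton is over the drawer's right half at (257,265), clear of all the walls. I'm lowering it further than the last one, for a softer landing.

Call:
step_arm(
  moves=[
    [[0.2,0,-3,0],[0,0,-3,0],[0,0,-2.5,0],[0,0,-2,0],[0,0,-1.3,0],[0,0,-0.5,0],[0,0,0,0],[0,0,0,0]],
  ],
)

```text
t: 34.75
tool_pos: [0.6253, 0.2082, 0.0456]
tool_rot: [-1.568, 2.72, -0.001]
contact_force: [0.1, 0.4, -0.5]
opening: 0.035
```

Call:
step_arm(
  moves=[
    [[0,0,0,0],[0,0,0,0],[0,0,0,0],[0,0,0,0],[0,0,1.5,0],[0,0,3,0],[0,0,4,0],[0,0,4,0],[0,0,4,0],[0,0,0,0]],
  ],
  grip=0.4,
)

```text
t: 35.58
tool_pos: [0.6292, 0.2093, 0.2226]
tool_rot: [-1.561, 2.706, -0.009]
contact_force: [1.3, 2.4, 2.2]
opening: 0.0511
```

Call:
step_arm(
  moves=[
    [[-2.2,-1.4,0,0],[-2.2,-1.4,0,0],[-2.2,-1.4,0,0],[-2.2,-1.4,0,0],[-2.2,-1.5,0,0],[0,0,0,0],[0,0,0,0]],
  ],
  grip=0.65,
)

```text
t: 36.17
tool_pos: [0.5138, 0.1368, 0.2102]
tool_rot: [-1.567, 2.72, -0.001]
contact_force: [0.9, 1.2, 0.0]
opening: 0.03
```

```bash
python3 c.py w9.png cab_drawer0_handle:.058 carton1:.062
python3 - <<'E'
from h import *
np.set_printoptions(precision=3,suppress=True)
for n in("scene","side"):
    img(n,n+'2.png');c=viewer.calibration(n)
    for th,z in(("weight",.0535),("carton1",.04)):
        print(n,th,[(np.round(d["at"]),round(d["confidence"],2),onz(c,d["at"],z)) for d in nets.pinpoint(n,th)[:5]])
E
```

```text
[0.514 0.137 0.21 ] [-1.567  2.72  -0.001] 0.030033503883911437 36.1667
[0.578 0.1   0.354] [-0.251  0.147 -0.957]
cab_drawer0_handle 0.75 [0.1, 1.1, 270.4, 341.1] rect [543.6 241.1] [233.4 332.5] 60.1
   pin [261. 172.] 0.74 [0.51  0.134 0.058]
carton1 0.74 [110.8, 188.1, 166.9, 264.5] rect [520.9 263.8] [49.6 79.9] 59.9
carton1 0.68 [93.8, 64.6, 156.4, 149.5] rect [618.6 206.2] [50.1 71. ] 56.6
   pin [139. 224.] 0.9 [0.525 0.261 0.062]
   pin [128. 107.] 0.61 [0.619 0.205 0.062]
scene weight [(array([124., 238.]), 0.9, array([ 0.392, -0.484,  0.054])), (array([248., 223.]), 0.88, array([ 0.574, -0.137,  0.053])), (array([177., 204.]), 0.64, array([ 0.341, -0.262,  0.053])), (array([224., 190.]), 0.64, array([ 0.376, -0.089,  0.053]))]
scene carton1 [(array([332., 193.]), 0.8, array([0.616, 0.21 , 0.04 ])), (array([326., 176.]), 0.57, array([0.523, 0.276, 0.04 ])), (array([331., 188.]), 0.21, array([0.591, 0.232, 0.04 ]))]
side weight [(array([184., 212.]), 0.87, array([ 0.334, -0.113,  0.053])), (array([170., 250.]), 0.8, array([ 0.296, -0.27 ,  0.053])), (array([184., 312.]), 0.61, array([ 0.339, -0.481,  0.053])), (array([269., 215.]), 0.6, array([ 0.585, -0.145,  0.053]))]
side carton1 [(array([237., 143.]), 0.78, array([0.519, 0.279, 0.04 ])), (array([266., 152.]), 0.63, array([0.621, 0.208, 0.04 ]))]
```

View pics/w9.png

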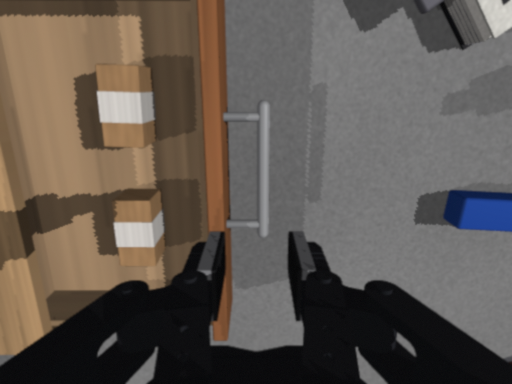

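Both cartons lie flat inside the drawer, at (126,105) and (139,228), and the counter shows none left. I'm gripping the handle to push it shut.

Call:
step_arm(
  moves=[
    [[-0.4,-0.5,-2,0],[0,0,-4,0],[0,0,-4,0],[0,0,-2.2,0],[0,0,0,0],[0,0,-2,0],[0,0,-2,0],[0,0,0,0],[0,0,0,0]],
  ],
)

```text
t: 37.47
tool_pos: [0.5104, 0.1322, 0.0478]
tool_rot: [1.569, -2.721, -0.0]
contact_force: [-0.5, -1.0, -0.1]
opening: 0.0302
```

Call:
step_arm(
  moves=[
    [[0,0,0,0],[0,0,0,0],[0,0,0,0],[0,0,0,0],[0,0,0,0]],
  ],
  grip=1,
  squeeze=40,
)

```text
t: 37.88
tool_pos: [0.5119, 0.1324, 0.0496]
tool_rot: [-1.568, 2.718, -0.002]
contact_force: [-1.0, -0.2, 6.1]
opening: 0.0092
```

Call:
step_arm(
  moves=[
    [[0.4,0.68,0,0],[0.76,1.29,0,0],[0.76,1.29,0,0],[0.76,1.29,0,0],[0.76,1.29,0,0],[0.76,1.29,0,0],[0.76,1.29,0,0],[0.76,1.29,0,0],[0.76,1.29,0,0],[0.76,1.29,0,0]],
  ],
)

```text
t: 38.72
tool_pos: [0.5837, 0.2564, 0.0496]
tool_rot: [-1.569, 2.72, 0.0]
contact_force: [-3.5, -0.6, 8.2]
opening: 0.0097
```

Call:
step_arm(
  moves=[
    [[0.5,0.85,0,0],[0.2,0.35,0,0],[0,0,0,0],[0,0,0,0],[0,0,0,0]],
  ],
)

```text
t: 39.13
tool_pos: [0.5901, 0.2675, 0.0496]
tool_rot: [-1.57, 2.721, 0.0]
contact_force: [-5.3, -1.3, 8.0]
opening: 0.009
```

Call:
step_arm(
  moves=[
    [[0.2,0.35,0,0],[0.15,0.25,0,0],[0,0,0,0],[0,0,0,0],[0,0,0,0]],
  ],
)

```text
t: 39.55
tool_pos: [0.5901, 0.2677, 0.0495]
tool_rot: [1.563, -2.708, 0.009]
contact_force: [-17.3, -20.4, 22.4]
opening: 0.0095
```

Call:
step_arm(
  moves=[
    [[0,0,0,0],[0,0,0,0],[0,0,0,0],[0,0,0,0],[0,0,0,0]],
  ],
)

```text
t: 39.97
tool_pos: [0.5901, 0.2677, 0.0494]
tool_rot: [1.563, -2.708, 0.008]
contact_force: [-18.0, -19.7, 22.1]
opening: 0.0093
```

Call:
step_arm(
  moves=[
    [[-0.2,-0.34,0,0],[0,0,0,0],[0,0,0,0]],
  ],
)

```text
t: 40.22
tool_pos: [0.5901, 0.2676, 0.0495]
tool_rot: [1.567, -2.717, 0.003]
contact_force: [-10.4, -8.7, 14.1]
opening: 0.0094
```

Call:
step_arm(
  moves=[
    [[0,0,0,0],[0,0,0,0],[0,0,0,0],[0,0,2,0],[0,0,3,0],[0,0,4,0],[0,0,4,0],[0,0,4,0],[-2,-3,0,0],[-2,-3,0,0]],
  ],
  grip=0.65,
)

```text
t: 41.05
tool_pos: [0.5534, 0.2106, 0.2221]
tool_rot: [-1.568, 2.712, -0.004]
contact_force: [-0.9, -0.6, -0.5]
opening: 0.0297
```

Call:
step_arm(
  moves=[
    [[-2,-3,0,0],[-2,-3,0,0],[-2,-3,0,0],[0,0,0,0],[0,0,0,0]],
  ],
)

```text
t: 41.47
tool_pos: [0.4906, 0.1188, 0.217]
tool_rot: [-1.566, 2.722, -0.0]
contact_force: [0.0, 0.1, -0.7]
opening: 0.0296
```

Run:
```python
from h import *
np.set_printoptions(precision=3,suppress=True)
cc={}
for n in("scene","side"):
    im=img(n,n+'3.png');cc[n]=viewer.calibration(n)
    for th,z in(("weight",.0535),("carton1",.02),("cab_drawer0_handle",.058),("page_tab",.036)):
        print(n,th,[(np.round(d["at"]),round(d["confidence"],2),onz(cc[n],d["at"],z)) for d in nets.pinpoint(n,th)[:4]])
a=cv2.imread('pics/side3.png')[90:360,130:360];b=cv2.imread('pics/scene3.png')[150:330,90:430]
cv2.imwrite('pics/f.png',np.vstack([cv2.resize(a,None,fx=2,fy=2)[:, :460]]));cv2.imwrite('pics/g.png',cv2.resize(b,None,fx=2.1,fy=2.1))
```

```text
scene weight [(array([127., 236.]), 0.66, array([ 0.388, -0.475,  0.053])), (array([221., 189.]), 0.57, array([ 0.365, -0.093,  0.054]))]
scene carton1 []
scene cab_drawer0_handle [(array([337., 182.]), 0.94, array([0.595, 0.259, 0.058]))]
scene page_tab [(array([264., 220.]), 0.72, array([ 0.577, -0.072,  0.036]))]
side weight [(array([270., 217.]), 0.91, array([ 0.587, -0.152,  0.053])), (array([185., 311.]), 0.77, array([ 0.34 , -0.478,  0.053])), (array([186., 213.]), 0.74, array([ 0.338, -0.117,  0.053])), (array([170., 251.]), 0.58, array([ 0.296, -0.275,  0.054]))]
side carton1 []
side cab_drawer0_handle [(array([256., 143.]), 0.75, array([0.585, 0.242, 0.058]))]
side page_tab [(array([262., 204.]), 0.73, array([ 0.572, -0.071,  0.036]))]
```

View pics/f.png

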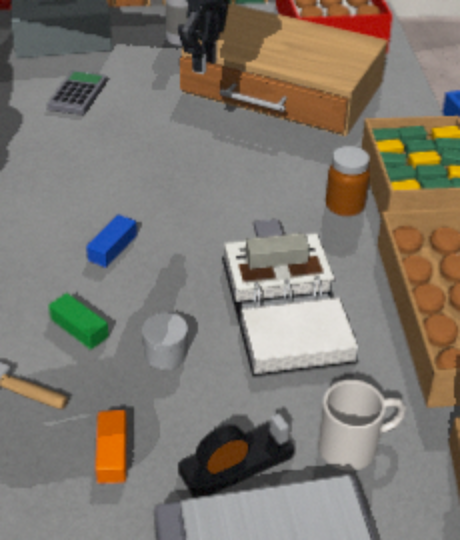

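View pics/g.png

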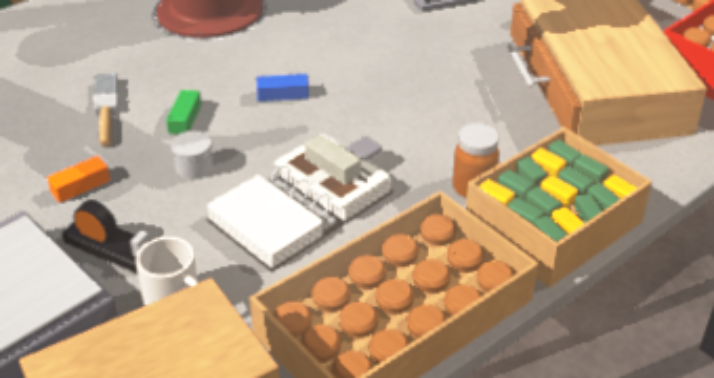

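The side view shows the bar on the turned page at (275,252), the drawer front flush with the cabinet at (265,105), and no cartons left on the counter. The tin, jar, mug and tape stand where they were.

```bash
python3 -c "
from station import ctrl
print(ctrl.finish_job())"
```

```text
the job is handed in; nothing more can be done
None
```

The stall is changed over to evening and the job is handed in at about 41 s of the 210 s allowed; `finish_job` gives no verdict.

- **Price page:** I set the stone bar aside on the counter and turned the page by its tab. I let go about 25° short of flat and it sank onto the left-hand half by itself. The bar now lies on it along the spine, about 66 mm from the ring axis.
- **Drawer:** I pulled it out to its stop and laid both cartons flat in it. There were only two. Each was let go a few millimetres above the drawer floor, and the picture afterwards showed both lying flat. I pushed the drawer shut until it would not move further at about 27 N, after roughly 157 mm of travel.

**Last checks:** The side and scene pictures show the page flat with its other face up, the bar on it and the drawer front flush. No carton is left on the counter, and the tin, jar, mug and tape are where they stood. The gripper hung free of everything at hand-in.

**What disagreed:**
- In the last scene picture the network did not report the bar. It shows plainly in that picture, and the side view found it at (0.587, -0.152).
- The two fixed cameras put the shut drawer's handle up to 17 mm apart, so I went by the end stop and the travel to call it shut.
- The fingertips reached several millimetres below the reported tool point once closed, so they pressed lightly (about 6 N) on the page and counter during grasps.

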